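# Stop the chopping board rocking

### The job

The chopping board on its stand rocks at one corner. With the fingertips, press down on the board's corners one after another until you find the one that gives way; then press the steel shim that sticks out beside that corner down flat and take your hand away. Leave the other three shims up, do not lift the board or push it out of place, and do not disturb the things standing round it.

Things in the scene. Friction and masses are not known exactly. Their poses are not given: they have to be found in the camera images.
- stand: low steel frame fixed on the worktop, about 300 x 175 mm, 4 mm thick, almost hidden under the board; origin under its middle on the worktop; its x points away from the robot (to the far side), its y to the left, along the board's long side; it stands up to 6 cm to either side and is turned by up to 0.15 rad
- board: wooden chopping board 200 x 300 x 22 mm, 0.8 kg, long side left-right, loose on four hidden feet; origin at the centre of its underside (26 mm above the worktop), top face 48 mm above the worktop; axes as the stand. Three corners are firm; one, different each time, gives way by 4 to 5 mm once pressed with about 5 N (press with 7 N or more to be sure) and tips back level when let go
- corner_near_left (a point): point on the board's top face at its near left corner, over the foot, 22 mm in from the long edge and 38 mm in from the short edge; z sinks with the corner (48 mm at rest)
- corner_near_right (a point): point on the board's top face at its near right corner, over the foot, 22 mm in from the long edge and 38 mm in from the short edge; z sinks with the corner (48 mm at rest)
- corner_far_left (a point): point on the board's top face at its far left corner, over the foot, 22 mm in from the long edge and 38 mm in from the short edge; z sinks with the corner (48 mm at rest)
- corner_far_right (a point): point on the board's top face at its far right corner, over the foot, 22 mm in from the long edge and 38 mm in from the short edge; z sinks with the corner (48 mm at rest)
- shim_near_left (a joint): angle of the near left shim, rad: 0 = flat, 0.80 to 0.90 (raised) at the start. A steel flap 24 mm wide, 3 mm thick, 72 mm long, sticking out to the left (+y of the stand) of the board; hinge pin along the stand's x, 142 mm from its middle, 6 mm up, under the board's edge. About 4 N on the flap moves it; it stays where left. Flat, its cam stands under the corner and carries it
- tab_near_left (a point): point in the middle of the upper face of the near left shim's flap, 42 mm out from its pin; when the shim is flat it is 4.5 mm above the worktop, 184 mm from the stand's middle along y and 75 mm along x. A straight downward push there, on the line above that flat position, meets the raised flap about 47 to 60 mm up and folds it flat
- shim_near_right (a joint): angle of the near right shim, rad: 0 = flat, 0.80 to 0.90 (raised) at the start. A steel flap 24 mm wide, 3 mm thick, 72 mm long, sticking out to the right (-y of the stand) of the board; hinge pin along the stand's x, 142 mm from its middle, 6 mm up, under the board's edge. About 4 N on the flap moves it; it stays where left. Flat, its cam stands under the corner and carries it
- tab_near_right (a point): point in the middle of the upper face of the near right shim's flap, 42 mm out from its pin; when the shim is flat it is 4.5 mm above the worktop, 184 mm from the stand's middle along y and 75 mm along x. A straight downward push there, on the line above that flat position, meets the raised flap about 47 to 60 mm up and folds it flat
- shim_far_left (a joint): angle of the far left shim, rad: 0 = flat, 0.80 to 0.90 (raised) at the start. A steel flap 24 mm wide, 3 mm thick, 72 mm long, sticking out to the left (+y of the stand) of the board; hinge pin along the stand's x, 142 mm from its middle, 6 mm up, under the board's edge. About 4 N on the flap moves it; it stays where left. Flat, its cam stands under the corner and carries it
- tab_far_left (a point): point in the middle of the upper face of the far left shim's flap, 42 mm out from its pin; when the shim is flat it is 4.5 mm above the worktop, 184 mm from the stand's middle along y and 75 mm along x. A straight downward push there, on the line above that flat position, meets the raised flap about 47 to 60 mm up and folds it flat
- shim_far_right (a joint): angle of the far right shim, rad: 0 = flat, 0.80 to 0.90 (raised) at the start. A steel flap 24 mm wide, 3 mm thick, 72 mm long, sticking out to the right (-y of the stand) of the board; hinge pin along the stand's x, 142 mm from its middle, 6 mm up, under the board's edge. About 4 N on the flap moves it; it stays where left. Flat, its cam stands under the corner and carries it
- tab_far_right (a point): point in the middle of the upper face of the far right shim's flap, 42 mm out from its pin; when the shim is flat it is 4.5 mm above the worktop, 184 mm from the stand's middle along y and 75 mm along x. A straight downward push there, on the line above that flat position, meets the raised flap about 47 to 60 mm up and folds it flat
- foot_near_left (a joint): how far the near left rubber foot, 26 mm across, hidden under the board below that corner point, has been pressed down into its cup, m; 0 at the start for all four. A firm foot moves less than 1 mm, the weak one 4.5 mm when its corner is pressed; it does not come up again, though the board does
- foot_near_right (a joint): how far the near right rubber foot, 26 mm across, hidden under the board below that corner point, has been pressed down into its cup, m; 0 at the start for all four. A firm foot moves less than 1 mm, the weak one 4.5 mm when its corner is pressed; it does not come up again, though the board does
- foot_far_left (a joint): how far the far left rubber foot, 26 mm across, hidden under the board below that corner point, has been pressed down into its cup, m; 0 at the start for all four. A firm foot moves less than 1 mm, the weak one 4.5 mm when its corner is pressed; it does not come up again, though the board does
- foot_far_right (a joint): how far the far right rubber foot, 26 mm across, hidden under the board below that corner point, has been pressed down into its cup, m; 0 at the start for all four. A firm foot moves less than 1 mm, the weak one 4.5 mm when its corner is pressed; it does not come up again, though the board does
- egg_cup: cream egg cup, 48 x 48 x 51 mm, between the two left shims; a bystander; origin at the centre of its underside
- garlic: garlic bulb, 49 x 51 x 51 mm, between the two right shims; a bystander; origin at the centre of its underside
- mug: white cup, 64 x 91 x 51 mm, behind the board; a bystander; origin at the centre of its underside
- egg_timer: round red and cream kitchen timer, 62 x 62 x 50 mm, behind the board; a bystander; origin at the centre of its underside
- fork: steel fork, 204 x 28 x 16 mm, to the right; a bystander; origin at the centre of its underside

How it is judged:
On the way, in this order (a step that is already met when the one before it is completed fails the run):
1. the corner that gives way has been pressed down (its foot by more than 2 mm), all shims still up (value of joint any of foot_near_left, foot_near_right, foot_far_left, foot_far_right above 0.002 m and value of joint each of shim_near_left, shim_near_right, shim_far_left, shim_far_right above 0.65 rad), for 0.1 s.
2. the shim of that corner is flat (under 0.10 rad) and the other three still up (((value of joint foot_near_left above 0.002 m and value of joint shim_near_left below 0.1 rad and value of joint each of shim_near_right, shim_far_left, shim_far_right above 0.65 rad) or (value of joint foot_near_right above 0.002 m and value of joint shim_near_right below 0.1 rad and value of joint each of shim_near_left, shim_far_left, shim_far_right above 0.65 rad) or (value of joint foot_far_left above 0.002 m and value of joint shim_far_left below 0.1 rad and value of joint each of shim_near_left, shim_near_right, shim_far_right above 0.65 rad) or (value of joint foot_far_right above 0.002 m and value of joint shim_far_right below 0.1 rad and value of joint each of shim_near_left, shim_near_right, shim_far_left above 0.65 rad))), for 0.2 s.
At the end, for the whole second after the job is handed in: the shim at the corner that gave way lies flat (under 0.10 rad), the other three stand raised (over 0.65 rad), and the board rests level (within 0.012 rad, every corner within about 2 mm of its height) and within 10 mm of where it lay (((value of joint foot_near_left above 0.002 m and value of joint shim_near_left below 0.1 rad and value of joint each of shim_near_right, shim_far_left, shim_far_right above 0.65 rad) or (value of joint foot_near_right above 0.002 m and value of joint shim_near_right below 0.1 rad and value of joint each of shim_near_left, shim_far_left, shim_far_right above 0.65 rad) or (value of joint foot_far_left above 0.002 m and value of joint shim_far_left below 0.1 rad and value of joint each of shim_near_left, shim_near_right, shim_far_right above 0.65 rad) or (value of joint foot_far_right above 0.002 m and value of joint shim_far_right below 0.1 rad and value of joint each of shim_near_left, shim_near_right, shim_far_left above 0.65 rad)) and distance of board from where it was at the start of the episode below 0.01 m and linear speed of board below 0.01 m/s and angle between board's own z axis and vertical below 0.012 rad and height (world z) of each of corner_near_left, corner_near_right, corner_far_left, corner_far_right above 0.0462 m); the robot touches nothing.
It fails at once if a shim is pressed down (below 0.65 rad) at a corner that has not been found to give way ((value of joint foot_near_left below 0.0015 m and value of joint shim_near_left below 0.65 rad) or (value of joint foot_near_right below 0.0015 m and value of joint shim_near_right below 0.65 rad) or (value of joint foot_far_left below 0.0015 m and value of joint shim_far_left below 0.65 rad) or (value of joint foot_far_right below 0.0015 m and value of joint shim_far_right below 0.65 rad)).
It fails at once if the board is lifted by more than 10 mm or pushed more than 20 mm out of place (height (world z) of board above 0.036 m or distance of board from where it was at the start of the episode above 0.02 m).
It fails at once if a thing standing round the board is moved by more than 25 mm (distance of any of egg_cup, garlic, mug, egg_timer, fork from where it was at the start of the episode above 0.025 m).
It also fails if it takes over 54 s, if anything falls off the work surface, if the arm or the gripper's body presses on something with over 40 N, if the wrist force passes 120 N, or if a joint passes its speed limit or range.

### The arm

A 6-joint arm with a two-finger parallel gripper is mounted at the origin on a cart in front of the work surface, level with it; the furniture and walls round the work are solid. World frame = base frame: x ahead of the robot, y to its left, z up, the work surface at z = 0. Lengths are in m, angles in rad, forces in N, time in s.
With the tool pointing down it reaches from about 0.275 to 0.725 m from the base axis. Payload 5.6 kg.
Tool frame: the origin (TCP) lies at the very end of the fingers, on their centre line; the grasp point (between the pads) lies 19 mm behind it (ctrl.tcp_to_grasp is the distance from the TCP to the grasp point, in m); z points along the fingers, y is the direction in which the jaws open and shut (so a half turn about z gives the same grasp; the last joint's range is limited). The gripper opens to 85 mm and grips with 20 to 120 N. Pads are 22 mm wide; open, the fingers measure 114 mm over their backs; the gripper's body (76 mm by 85 mm) begins 54 mm behind the grasp point. The pads swing forward as they close: fully open they stand 13 mm farther back than shut.
Start: joints at [-0.96, 0.255, 0.108, 0, -1.424, -0.285], TCP at [0.176, -0.521, 0.231] pointing down, gripper open.
Joint ranges: [-2.95, 2.95], [-1.21, 1.97], [-1.09, 1.5], [-2.87, 1.71], [-2.94, -0.07], [-3.05, 3.05]. Speed limits (rad/s): [2.57, 2.57, 3.14, 3.14, 3.14, 3.14].

### API

Orientations are given as a unit quaternion [x, y, z, w].
In Python, from station import observe, viewer, order, ctrl gives the robot as it stands.
- The arm moves only by the tool step_arm, never from a script. Its argument "rows" is a list of rows, each a list of 6 numbers: the shift along the tool's x, y, z in m, then the turn, a rotation vector about the tool's x, y, z in degrees. In form: [[tx, ty, tz, ax, ay, az], ...]. A call has 1 to 12 rows; each row is the pose to reach, as a shift and turn from the pose commanded when the call began, along the tool's axes at that moment; what a row does not reach only later rows make up. A row lasts 1/12 s, in which the tool goes at most 41.7 mm and 7.16 degrees, less where a joint would pass 70% of its speed; a pose out of reach is approached as far as the arm can. A call with a gripper value outside its range is refused whole. "fingers" is the finger opening in m, from 0 to 0.0854, set as the call begins (left out, the last holds). The fingers move at their own pace and stop on an object; "grip_force" is the grip in N (left out, the last holds). Time passes only in rows, so rows that repeat a pose let the fingers close. It gives the time, the measured TCP pose, the force and the opening at its end, in the units of the state.
- observe(): the state, without advancing time (a new reading comes with each control period).
- viewer.capture(name): name is "side" or "top"; returns the picture (480x640x3 uint8, red, green, blue); there is no depth.
- viewer.camera_params(name): a dict with "fov_y" (degrees; the focal length in pixels is half the picture's height over the tangent of half this angle, whatever the lens; pixels are square), "cx", "cy" (the principal point, pixels), "origin" and "orientation" of the camera in the world. Camera axes: x right, y up, looking along -z (the intrinsics and any distortion apply to the point x, -y, -z); pixel columns grow to the right and rows downward; lengths in m; the calibration is good to about 2 mm. A picture is of the moment at which its call begins. camera_params takes no time and is no camera call.
- order.sign_off(): hands the job in, once; it reports no verdict.
The state is a dict: "clock": time; "joints": joint angles; "qvel": joint speeds; "joint_torque": joint torques, N m; "tool_pos": TCP position; "eef_rot": TCP orientation; "force": force on the tool from outside, world axes, zero at the start; "ft_torque": the same for the moment, N m; "grip_width": finger opening in m.
Only numpy, scipy, OpenCV 4.12 (cv2) and the standard library are available. Lean on these libraries where they do the work, as an engineer would, in place of code of your own. Each camera call takes 0.05 s, during which the arm holds its last target. There are 200 camera calls.

## Working session

There is one attempt and no reset: what is moved stays moved. The work goes in short steps, Python scripts to look and compute and a tool call to move; the robot and the scene stay as the last step left them, time stands still between calls to the robot, and variables do not carry over. Pictures are saved under pics/ and viewed, about 8 in all and at most 12, crops included, and the job is handed in when it is done.

Besides the shell and the picture viewer there is one more tool, called after "Call:" in YAML: its name, and indented under it one key for each argument. step_arm: Moves the arm, as the interface text tells. Its arguments: {"type":"object","properties":{"rows":{"type":"array"},"fingers":{"type":"number"},"grip_force":{"type":"number"}},"required":["rows"]}

```bash
mkdir -p pics; python3 - <<'E'
from station import observe, viewer, ctrl
import cv2
for n in("top","side"):
    cv2.imwrite(f"pics/{n}0.png",viewer.capture(n)[:,:,::-1]); print(n,viewer.camera_params(n))
print(observe())
E
```

```text
top {'fov_y': 42.86354411901254, 'cx': 311.9313656847247, 'cy': 231.81985149903534, 'origin': array([ 0.37984395, -0.1071652 ,  1.31029322]), 'orientation': array([-0.06720891,  0.06350675,  0.70873961, -0.69938403])}
side {'fov_y': 49.842991434841466, 'cx': 327.28470317173867, 'cy': 239.02996835630944, 'origin': array([ 0.69453969, -0.6789261 ,  1.1433102 ]), 'orientation': array([0.24783631, 0.02102971, 0.07890415, 0.96535437])}
{'clock': 0.1, 'joints': array([-9.60380621e-01,  2.55701508e-01,  1.07124272e-01, -4.07898628e-04,
       -1.42391306e+00, -2.84605536e-01]), 'qvel': array([-0.00102537, -0.00185433,  0.00445304,  0.0015232 ,  0.00018297,
        0.00077936]), 'joint_torque': array([-2.46156829e-03, -3.87608385e+01,  2.38472199e+01,  5.37786976e+00,
       -3.87057691e-03,  3.55904810e-06]), 'tool_pos': array([ 0.17594675, -0.5206248 ,  0.23047738]), 'eef_rot': array([-1.62155825e-01,  9.86764780e-01,  8.50870368e-04, -1.84645616e-04]), 'force': array([ 0.29117902, -0.05193796, -0.33015456]), 'ft_torque': array([-0.01472632, -0.01412277, -0.03947454]), 'grip_width': 0.08524013540173189}
```

View pics/top0.png

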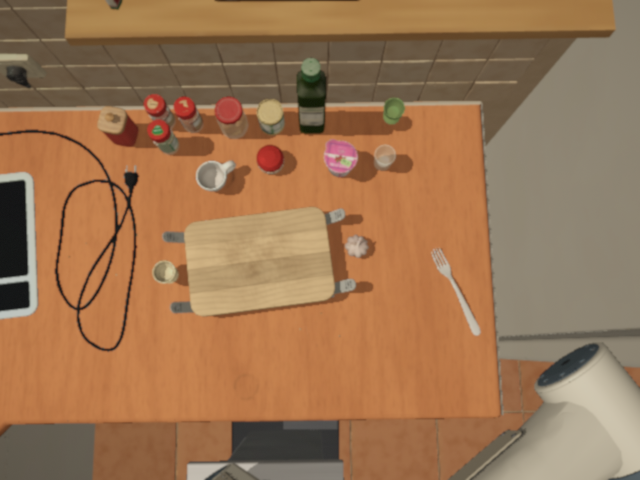

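View pics/side0.png

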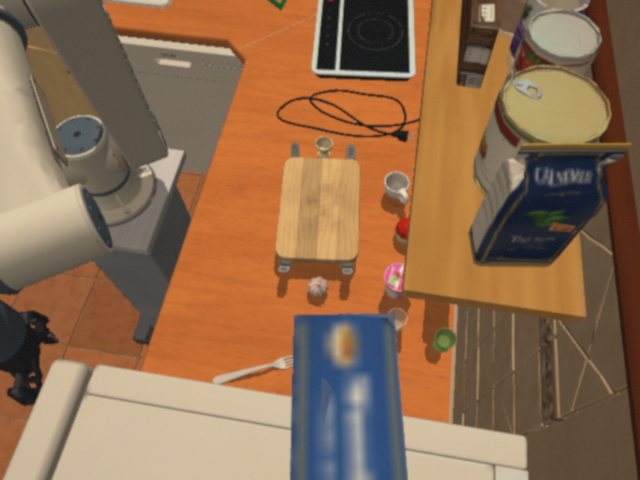

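The top view shows the board from about (186,208) to (335,315). The raised shims are near (173,237), (181,308), (336,216) and (346,287). The egg cup is at (166,272) and the garlic at (357,246). Next I'll measure the board in both views.

```bash
cat > h.py <<'E'
import numpy as np, cv2
from scipy.spatial.transform import Rotation as R
from station import observe, viewer, ctrl
def topix(n,P):
    c=viewer.camera_params(n); f=240/np.tan(np.radians(c["fov_y"]/2))
    q=(np.atleast_2d(P)-c["origin"])@R.from_quat(c["orientation"]).as_matrix()
    return np.c_[c["cx"]-f*q[:,0]/q[:,2], c["cy"]+f*q[:,1]/q[:,2]]
def back(n,px,z):
    c=viewer.camera_params(n); f=240/np.tan(np.radians(c["fov_y"]/2)); px=np.atleast_2d(px).astype(float)
    d=np.c_[(px[:,0]-c["cx"])/f,-(px[:,1]-c["cy"])/f,-np.ones(len(px))]@R.from_quat(c["orientation"]).as_matrix().T
    return c["origin"]+d*((z-c["origin"][2])/d[:,2])[:,None]
E
python3 - <<'E'
from h import *
for n,seed in(("top",(260,260)),("side",(320,210))):
    im=cv2.imread(f"pics/{n}0.png"); hsv=cv2.cvtColor(im,cv2.COLOR_BGR2HSV)
    print(n,"board",hsv[seed[1],seed[0]],"table",hsv[350,260] if n=="top" else hsv[230,240])
    m=((hsv[...,1]<150)&(hsv[...,1]>70)&(hsv[...,2]>140)).astype(np.uint8)
    m=cv2.morphologyEx(m,cv2.MORPH_CLOSE,np.ones((5,5)));m=cv2.morphologyEx(m,cv2.MORPH_OPEN,np.ones((19,19)))
    _,l=cv2.connectedComponents(m); m=(l==l[seed[1],seed[0]]).astype(np.uint8)
    c=max(cv2.findContours(m,0,2)[0],key=len)[:,0]
    W=back(n,c,.048)[:,:2]; r=cv2.minAreaRect((W*1000).astype(np.float32)); print(r, cv2.boxPoints(r).round(0).tolist())
    cv2.drawContours(im,[c[:,None]],-1,(255,0,0),1)
    if n=="top": cv2.imwrite("pics/seg.png",cv2.resize(im[150:350,130:400],None,fx=2.9,fy=2.9))
    else: cv2.imwrite("pics/segs.png",cv2.resize(im[120:300,240:440],None,fx=3,fy=3))
a=cv2.imread("pics/seg.png");b=cv2.imread("pics/segs.png")
b=cv2.resize(b,(400,360));a=cv2.resize(a,(400,296))
o=np.zeros((360,800,3),np.uint8);o[:296,:400]=a;o[:,400:]=b;cv2.imwrite("pics/seg2.png",o)
E
```

```text
top board [ 17 105 173] table [ 13 154 192]
((558.4603271484375, 11.284454345703125), (202.77621459960938, 302.73321533203125), 6.756538391113281) [[440.0, 150.0], [476.0, -151.0], [677.0, -127.0], [641.0, 174.0]]
side board [ 16 131 202] table [ 12 187 202]
((558.9844360351562, 6.4033966064453125), (198.43984985351562, 299.99615478515625), 6.778482437133789) [[443.0, 144.0], [478.0, -154.0], [675.0, -131.0], [640.0, 167.0]]
```

View pics/seg2.png

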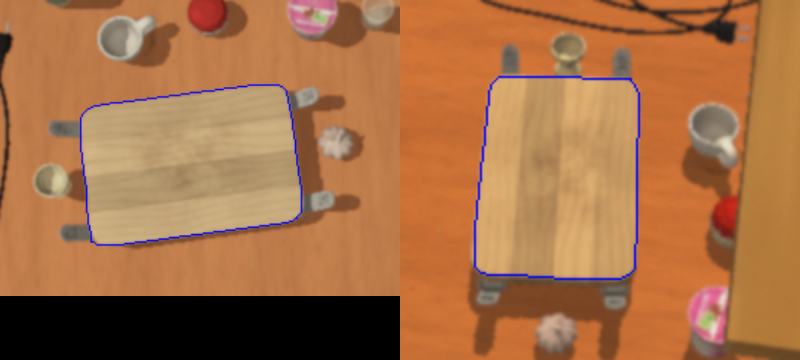

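Both views agree: board centre at about (0.559, 0.009), yaw 0.118 rad, and the fitted size is within 3 mm of nominal. I'll close the fingers, turn the jaw axis along the stand's x, and go above the near right corner.

Call:
step_arm:
  rows:
    - [-0.4325,0.285,0.08,0,0,-78]
    - [-0.4325,0.285,0.08,0,0,-78]
    - [-0.4325,0.285,0.08,0,0,-78]
    - [-0.4325,0.285,0.08,0,0,-78]
    - [-0.4325,0.285,0.08,0,0,-78]
    - [-0.4325,0.285,0.08,0,0,-78]
    - [-0.4325,0.285,0.08,0,0,-78]
    - [-0.4325,0.285,0.08,0,0,-78]
    - [-0.4325,0.285,0.08,0,0,-78]
    - [-0.4325,0.285,0.08,0,0,-78]
    - [-0.4325,0.285,0.08,0,0,-78]
    - [-0.4325,0.285,0.08,0,0,-78]
  fingers: 0

```text
clock: 1.1
tool_pos: [0.4805, -0.1294, 0.1545]
eef_rot: [0.749, -0.662, -0.0, 0.0]
force: [0.5, -1.3, 0.4]
grip_width: 0.0001
```

Call:
step_arm:
  rows:
    - [0,0,0.04,0,0,0]
    - [0,0,0.07,0,0,0]
    - [0,0,0.07,0,0,0]

```text
clock: 1.35
tool_pos: [0.4754, -0.1299, 0.0788]
eef_rot: [0.747, -0.665, -0.005, 0.003]
force: [-2.3, -0.1, -0.9]
grip_width: 0.0001
```

Call:
step_arm:
  rows:
    - [-0.016,-0.021,0,0,0,0]
    - [-0.016,-0.021,0.015,0,0,0]
    - [-0.016,-0.021,0.022,0,0,0]
    - [-0.016,-0.021,0.022,0,0,0]
    - [-0.016,-0.021,0.022,0,0,0]

```text
clock: 1.77
tool_pos: [0.4985, -0.1137, 0.0636]
eef_rot: [0.747, -0.665, -0.0, 0.0]
force: [0.9, 0.0, 0.4]
grip_width: -0.0001
```

Call:
step_arm:
  rows:
    - [-0.002,0.004,0.01,0,0,0]
    - [-0.002,0.004,0.014,0,0,0]
    - [-0.002,0.004,0.016,0,0,0]
    - [-0.002,0.004,0.017,0,0,0]
    - [-0.002,0.004,0.017,0,0,0]

```text
clock: 2.18
tool_pos: [0.4941, -0.112, 0.0479]
eef_rot: [0.747, -0.665, -0.0, 0.0]
force: [-7.5, 3.1, 13.5]
grip_width: -0.0005
```

Near right is firm: 13.5 N at z 0.048. Next is near left.

Call:
step_arm:
  rows:
    - [0,0,-0.02,0,0,0]
    - [-0.03,0,-0.02,0,0,0]
    - [-0.07,0,-0.02,0,0,0]
    - [-0.11,0,-0.02,0,0,0]
    - [-0.15,0,-0.02,0,0,0]
    - [-0.19,0,-0.02,0,0,0]
    - [-0.224,0,-0.02,0,0,0]
    - [-0.224,0,-0.02,0,0,0]
    - [-0.224,0,-0.015,0,0,0]
    - [-0.224,0,-0.008,0,0,0]
    - [-0.224,0,-0.005,0,0,0]
    - [-0.224,0,-0.005,0,0,0]

```text
clock: 3.18
tool_pos: [0.468, 0.1094, 0.0498]
eef_rot: [0.746, -0.666, -0.0, 0.001]
force: [-0.5, -0.4, -0.1]
grip_width: -0.0003
```

Call:
step_arm:
  rows:
    - [0,0,0.001,0,0,0]
    - [0,0,0.002,0,0,0]
    - [0,0,0.003,0,0,0]
    - [0,0,0.003,0,0,0]

```text
clock: 3.52
tool_pos: [0.4689, 0.1106, 0.0481]
eef_rot: [0.747, -0.665, 0.0, -0.0]
force: [-0.5, 0.1, -0.0]
grip_width: 0.0
```

Call:
step_arm:
  rows:
    - [0,0,0.001,0,0,0]
    - [0,0,0.002,0,0,0]
    - [0,0,0.002,0,0,0]

```text
clock: 3.77
tool_pos: [0.469, 0.1107, 0.0479]
eef_rot: [0.747, -0.664, 0.001, -0.0]
force: [-6.3, -2.0, 15.7]
grip_width: 0.0001
```

Near left is firm too (15.7 N, no sinking). Next is far left.

Call:
step_arm:
  rows:
    - [0,0,-0.02,0,0,0]
    - [0,-0.03,-0.02,0,0,0]
    - [0,-0.07,-0.02,0,0,0]
    - [0,-0.11,-0.02,0,0,0]
    - [0,-0.15,-0.02,0,0,0]
    - [0,-0.156,-0.02,0,0,0]
    - [0,-0.156,-0.02,0,0,0]
    - [0,-0.156,-0.012,0,0,0]
    - [0,-0.156,-0.005,0,0,0]
    - [0,-0.156,-0.003,0,0,0]
    - [0,-0.156,-0.001,0,0,0]
    - [0,-0.156,0,0,0,0]

```text
clock: 4.77
tool_pos: [0.6227, 0.129, 0.0463]
eef_rot: [0.747, -0.665, -0.0, 0.0]
force: [-3.2, -0.5, 3.5]
grip_width: 0.0001
```

Call:
step_arm:
  rows:
    - [0,0,0.001,0,0,0]
    - [0,0,0.002,0,0,0]
    - [0,0,0.003,0,0,0]
    - [0,0,0.004,0,0,0]
    - [0,0,0.004,0,0,0]
    - [0,0,0.004,0,0,0]

```text
clock: 5.27
tool_pos: [0.6237, 0.1293, 0.0437]
eef_rot: [0.747, -0.665, 0.0, -0.0]
force: [-5.8, 2.0, 11.4]
grip_width: -0.0
```

Far left gave way, sinking to 43.7 mm and then firming up at 11 N. I'll lift and move above its tab.

Call:
step_arm:
  rows:
    - [0,0,-0.02,0,0,0]
    - [0,0,-0.05,0,0,0]
    - [-0.03,0.003,-0.05,0,0,0]
    - [-0.06,0.003,-0.05,0,0,0]
    - [-0.072,0.003,-0.05,0,0,0]
    - [-0.072,0.003,-0.05,0,0,0]
    - [-0.072,0.003,-0.05,0,0,0]

```text
clock: 5.85
tool_pos: [0.6122, 0.2007, 0.0914]
eef_rot: [0.747, -0.664, -0.0, 0.0]
force: [0.5, -0.2, -0.5]
grip_width: -0.0002
```

```bash
python3 - <<'E'
from h import *
print(observe()["tool_pos"],observe()["force"])
a=viewer.capture("top")[:,:,::-1];b=viewer.capture("side")[:,:,::-1]
o=np.hstack([cv2.resize(a[140:360,130:400],(400,326)),cv2.resize(b[110:310,240:440],(400,400))[:326]])
cv2.imwrite("pics/tab.png",o)
E
```

```text
[0.61221299 0.20065755 0.09136757] [ 0.45333895 -0.1878787  -0.47149468]
```

View pics/tab.png

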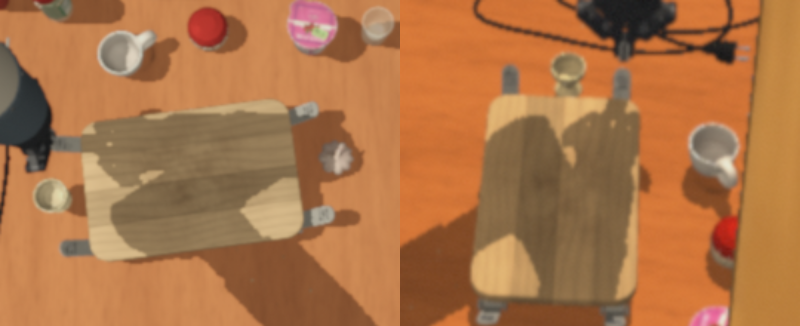

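The fingertips are in line with the far left flap, which is still raised; the board and neighbours haven't moved. Now I'll press straight down.

Call:
step_arm:
  rows:
    - [0,0,0.025,0,0,0]
    - [0,0,0.033,0,0,0]
    - [0,0,0.038,0,0,0]
    - [0,0,0.043,0,0,0]
    - [0,0,0.049,0,0,0]
    - [0,0,0.055,0,0,0]
    - [0,0,0.061,0,0,0]
    - [0,0,0.067,0,0,0]
    - [0,0,0.073,0,0,0]
    - [0,0,0.078,0,0,0]
    - [0,0,0.081,0,0,0]
    - [0,0,0.082,0,0,0]

```text
clock: 6.95
tool_pos: [0.6123, 0.2004, 0.0093]
eef_rot: [0.747, -0.665, -0.0, 0.0]
force: [0.0, 2.5, 2.8]
grip_width: 0.0003
```

Call:
step_arm:
  rows:
    - [0,0,0.002,0,0,0]
    - [0,0,0.004,0,0,0]
    - [0,0,0.005,0,0,0]
    - [0,0,0.0055,0,0,0]
    - [0,0,0.0055,0,0,0]
    - [0,0,0.0055,0,0,0]

```text
clock: 7.45
tool_pos: [0.6123, 0.2004, 0.0046]
eef_rot: [0.747, -0.665, -0.0, -0.0]
force: [-0.7, 1.3, 3.4]
grip_width: -0.0001
```

Call:
step_arm:
  rows:
    - [0,0,0.0005,0,0,0]
    - [0,0,0.001,0,0,0]
    - [0,0,0.0015,0,0,0]
    - [0,0,0.0015,0,0,0]

```text
clock: 7.78
tool_pos: [0.6125, 0.2004, 0.0044]
eef_rot: [0.747, -0.665, 0.0, -0.0]
force: [-3.6, 2.3, 10.9]
grip_width: 0.0005
```

The flap is against its stop: z 4.4 mm and the force jumped to 11 N. I'll lift straight up and move away to the left.

Call:
step_arm:
  rows:
    - [0,0,-0.01,0,0,0]
    - [0,0,-0.04,0,0,0]
    - [0,0,-0.08,0,0,0]
    - [0,0,-0.12,0,0,0]
    - [0,0,-0.16,0,0,0]
    - [-0.04,0.03,-0.18,0,0,0]
    - [-0.08,0.06,-0.18,0,0,0]
    - [-0.12,0.09,-0.18,0,0,0]
    - [-0.12,0.09,-0.18,0,0,0]
    - [-0.12,0.09,-0.18,0,0,0]

```text
clock: 8.62
tool_pos: [0.5057, 0.3116, 0.1832]
eef_rot: [0.748, -0.663, -0.0, 0.0]
force: [1.4, -0.2, -0.5]
grip_width: 0.0001
```

```bash
python3 - <<'E'
from h import *
print(observe()["tool_pos"],observe()["force"])
a=viewer.capture("top")[:,:,::-1];b=viewer.capture("side")[:,:,::-1]
o=np.hstack([cv2.resize(a[140:360,130:400],(400,326)),cv2.resize(b[110:310,240:440],(400,400))[:326]])
cv2.imwrite("pics/end.png",o)
E
```

```text
[0.50570093 0.31163814 0.18323531] [ 1.35056353 -0.16620821 -0.49386332]
```

View pics/end.png

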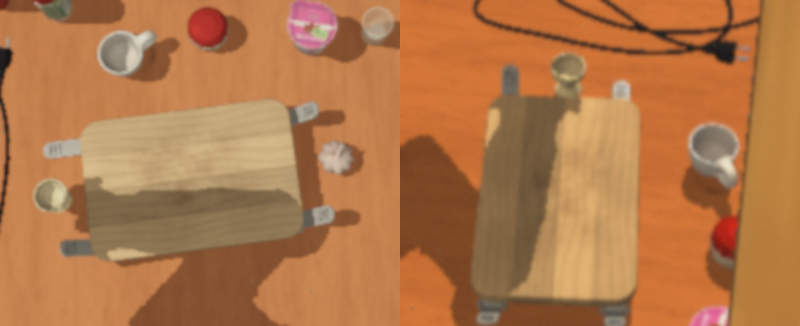

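The far left flap, at (62,149) in the top crop, is now long and bright, so it lies flat. The other three look as they did before, and the board and bystanders are in place.

```bash
python3 -c "
from station import order; print(order.sign_off())"
```

```text
the job is handed in; nothing more can be done
None
```

The job is done and handed in at about 9 s on the robot's clock: the weak corner was the far left, and its shim is now pressed flat.

- **Corners:** near right and near left held firm, at 13.5 N and 15.7 N with the top face at 48 mm. Far left sank 4.3 mm, to 43.7 mm, and then firmed up at 11 N. I did not press the far right corner because the weak one was already found.
- **Shim:** I pressed the far left flap down to its stop, with the fingertips at 4.4 mm and 10.9 N, then lifted straight up and moved well clear.
- **Last checks:** the final pictures show the far left flap flat, the other three raised, and the board and the nearby things in view where they were. The fork was outside those crops. The force reading was back near zero. I judged the board's level by eye only and did not press that corner again. No check failed or disagreed.

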